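# Measure a resin-cast bone specimen in the bench caliper

## Task

Measure the length of the amber resin specimen block in the bench caliper: draw the sliding jaw well back by its black thumb-piece, lay the block flat on the bed lengthwise between the jaws, and slide it under the overhanging lip until its end is fully home against the fixed jaw. Then bring the sliding jaw up by the thumb-piece, gently and without tilting the jaw plate, until it touches the block squarely, and leave it closed on the block. Last, press the blue hold button fully and let go; leave the other things on the worktop alone.

Things in the scene. Friction and masses are not known exactly. Their poses are not given: they have to be found in the camera images.
- caliper: Bench caliper fixed to the worktop; place and yaw vary. Grey bed 110 (x) x 330 (y) mm, from y = -175 to +155 mm, flat top 20 mm above the worktop. Origin on the worktop, at the bed's middle in x. Its y is the measuring axis: fixed steel jaw at +y, sliding jaw on the -y side. White readout housing with a screen at y = +79 to +153, its top 56 mm above the worktop.
- anvil_face (a point): Middle of the fixed jaw's measuring face, 16 mm above the bed (caliper frame 0, 55, 36 mm); axes as the caliper. The undercut pocket round it reaches 15 mm out from the face (to caliper y = +40): inside width 52 mm in x between two cheeks, lip underside 36 mm and lip top 46 mm above the bed; 72 mm wide outside.
- caliper_slide (a joint): Slide of the sliding jaw, in m: opening between the two measuring faces minus 0.030. Grows as the jaw is drawn back towards the caliper's -y; travel 0 to 0.135 (opening 30 to 165 mm). Stays where it is left; about 3 N of friction. Starts partly closed.
- thumb_top (a point): Top centre of the black thumb-piece, 75 mm above the worktop: an upright block 30 (caliper x) x 22 (y) mm, 46 mm tall, on a carriage plate (94 x 50 mm) whose top is 29 mm above the worktop. Grip it across its 30 mm. It stands 45 mm behind (caliper -y of) the jaw's measuring face, 24 mm clear behind the jaw plate. Moves with the slide.
- caliper_jaw: Steel jaw plate on the carriage: 60 (caliper x) x 10 x 44 mm high, top 65 mm above the worktop. Origin at the foot of its measuring face, which looks to caliper +y; z up. It rocks on its foot about the caliper's x axis against a 2 N m/rad spring, up to 0.15 rad: pushing the plate itself tilts it, moving it by the thumb-piece does not.
- jaw_face (a point): Point on the sliding jaw's measuring face, 16 mm above its foot.
- specimen: The part to measure: loose amber (orange) resin block with a cream bone strip on top and cream bone discs in its ends, 40 (x) x 90 (y) x 32 (z) mm, about 0.1 to 0.2 kg, lying flat on the worktop; origin at the centre of its underside, y along its length. Either end may go to the fixed jaw. It trades places at random with the slide box and the coverslip box.
- hold_button (a joint): Hold button, travel 0 to 0.006 m, grows as pressed, springs back; 5 N when fully down.
- hold_button_top (a point): Centre of the top of the blue round hold button (26 mm across, pressed straight down), in a grey housing on top of the readout housing on the robot's side of its screen (caliper frame x = -24, y = +116 mm).
- slide_box: Bystander: blue box 40 x 90 x 32 mm, loose; origin under its centre.
- coverslip_box: Bystander: white carton 42 x 60 x 30 mm, loose; origin under its centre.
- stain_bottle_1: Bystander: brown bottle with white cap, 44 mm across, 98 mm tall, loose.
- stain_bottle_3: Bystander: purple bottle with red cap, 38 mm across, 82 mm tall, loose.
- strip_vial: Bystander: white vial with green cap, 46 mm across, 98 mm tall, loose.
- timer: Bystander: white bench timer 60 x 68 x 24 mm, loose.
Not all that is in view belongs to the job. What is shaped like the specimen but turquoise is not meant.

How it is judged (in metres and radians):
On the way, in this order (a step that is already met when the one before it is completed fails the run):
1. the sliding jaw is drawn back to an opening of more than 110 mm (value of joint caliper_slide above 0.08 m), for 0.1 s.
2. the block lies flat on the bed, its end under the lip and within 5 mm of the fixed jaw (x of specimen in the frame of caliper between -0.01 and 0.01 m and y of specimen in the frame of caliper above 0.005 m and z of specimen in the frame of caliper between 0.017 and 0.023 m and angle between the y axis of specimen and the y axis of caliper, either way round below 0.1 rad and angle between specimen's own z axis and vertical below 0.06 rad), for 0.1 s.
3. the sliding jaw is closed on the block (opening 88 to 91.8 mm) with its plate upright (all of step 2 and value of joint caliper_slide between 0.058 and 0.0618 m and angle between caliper_jaw's own z axis and vertical below 0.02 rad), for 0.3 s.
4. the hold button is pressed fully (all of step 3 and value of joint hold_button above 0.0045 m), for 0.05 s.
At the end, for the whole second after the job is handed in: Block flat on the bed (3 mm), within 10 mm of its middle and 0.1 rad of the axis, its end under the lip within 5 mm of the fixed jaw; sliding jaw closed on it (opening 88 to 91.8 mm), plate within 0.02 rad of upright; hold button pressed and up again; all at rest (all of step 3 and linear speed of specimen below 0.01 m/s and value of joint hold_button below 0.002 m); the robot touches nothing.
It fails at once if the jaw plate is tilted by more than 0.05 rad (angle between caliper_jaw's own z axis and vertical above 0.05 rad).
It fails at once if the jaw squeezes the block with more than 40 N (contact force between caliper_jaw and specimen above 40 N).
It fails at once if another loose thing on the worktop is moved by more than 20 mm (distance of any of slide_box, coverslip_box, stain_bottle_1, stain_bottle_3, strip_vial, timer from where it was at the start of the episode above 0.02 m).
It also fails if it takes over 61 s, if anything falls off the work surface, if the arm or the gripper's body presses on something with over 40 N, if the wrist force passes 120 N, or if a joint passes its speed limit or range.

## Robot

A 7-joint arm with a two-finger parallel gripper is mounted at the origin on a cart in front of the work surface, level with it; the furniture and walls round the work are solid. World frame = base frame: x ahead of the robot, y to its left, z up, the work surface at z = 0. Lengths are in m, angles in degrees, forces in N, time in s.
With the tool pointing down it reaches from about 0.425 to 0.875 m from the base axis. Payload 4.7 kg.
Tool frame: the origin (TCP) lies midway between the tips of the shut fingers; the grasp point (between the pads) lies 19 mm behind it; z points along the fingers, y is the direction in which the jaws open and shut (so a half turn about z gives the same grasp; the last joint's range is limited). The gripper opens to 87 mm and grips with 3 to 60 N. Pads are 19 mm wide; open, the fingers measure 117 mm over their backs; the gripper's body (75 mm by 190 mm) begins 51 mm behind the grasp point.
Start: joints at [72.141, 18.392, -4.016, 83.108, 1.295, 78.541, -3.26], TCP at [0.208, -0.616, 0.223] pointing down, gripper open.
Joint ranges: [-163.93, 163.93], [-17.29, 119.83], [-79.2, 71.16], [3.27, 140.29], [-89.18, 269.18], [5.43, 117.66], [-154.24, 154.24]. Speed limits (degrees/s): [147.25, 147.25, 180, 180, 180, 180, 180].

## Interface

Orientations are given as [roll, pitch, yaw] about the fixed x, y, z axes, in that order (R = Rz(yaw) Ry(pitch) Rx(roll)).
In Python, from cell import env gives the robot as it stands.
- The arm moves only by the tool apply_moves, never from a script. Its argument "targets" is a list of rows, each a list of 2 entries, a list of its own where there are three numbers: the shift along the world's x, y, z in mm, then the turn, a rotation vector about the world's x, y, z in rad. A call has 1 to 8 rows; each row is the pose to reach, as a shift and turn from the pose commanded when the call began; what a row does not reach only later rows make up. A row lasts 1/10 s, in which the tool goes at most 50 mm and 8.59 degrees, less where a joint would pass 70% of its speed; a pose out of reach is approached as far as the arm can. A call with a gripper value outside its range is refused whole. "hand" is the finger opening in mm, from 0 to 87, set as the call begins (left out, the last holds). The fingers move at their own pace and stop on an object; "squeeze" is the grip in N (left out, the last holds). Time passes only in rows, so rows that repeat a pose let the fingers close. It gives the time, the measured TCP pose, the force and the opening at its end, in the units of the state.
- env.get_obs(): the state, without advancing time (a new reading comes with each control period).
- env.read_camera(name): name is "side" or "top"; returns a dict with "image" (384x512x3 uint8, red, green, blue), "camera_matrix" (3x3 intrinsics, pixels), "camera_from_world" (4x4, takes a point from world to camera coordinates). Camera axes: x right, y down, z forward; pixel columns grow to the right and rows downward; lengths in m; the calibration is good to about 2 mm. A picture is of the moment at which its call begins. There is no depth.
- env.sign_off(): hands the job in, once; it reports no verdict.
Trained networks look in a picture, given as the dict that the camera call returned (one of the last four; its "shot" number tells which), for a name from the list of things; names that differ only in an ending like _2 or _b are one class to them, and where a whole thing is asked for, a point or a joint stands for the part that bears it (a point fixed in the world has none). Each returns a list of dicts, best first, with "conf" (0 to 1); they miss things now and then, are a little off and sometimes report something else, mostly with a low value. They report only what shows in the picture. A call takes as long as a camera call. They do not tell look-alikes from the thing itself.
- env.regions_of(picture, target): "region" (384x512 bool, what is visible of it) and "rect" ([left, top, right, bottom] in pixels, round what is visible of it).
The state is a dict: "time_s": time; "qpos": joint angles; "joint_velocities": joint speeds; "effort": joint torques, N m; "tool_pos": TCP position; "tool_rot": TCP orientation; "force": force on the tool from outside, world axes, zero at the start; "wrist_torque": the same for the moment, N m; "grip_width": finger opening in m.
Only numpy, scipy, OpenCV 4.12 (cv2) and the standard library are available. Lean on these libraries where they do the work, as an engineer would, in place of code of your own. Each camera call takes 0.05 s, during which the arm holds its last target. There are 200 camera calls.

## Working session

There is one attempt and no reset: what is moved stays moved. The work goes in short steps, Python scripts to look and compute and a tool call to move; the robot and the scene stay as the last step left them, time stands still between calls to the robot, and variables do not carry over. Pictures are saved under pics/ and viewed, about 8 in all and at most 12, crops included, and the job is handed in when it is done.

Besides the shell and the picture viewer there is one more tool, called after ">>>" in YAML: its name, and indented under it one key for each argument. apply_moves: Moves the arm, as the interface text tells. Its arguments: {"type":"object","properties":{"targets":{"type":"array","items":{"type":"array"}},"hand":{"type":"number"},"squeeze":{"type":"number"}},"required":["targets"]}

```bash
ls; mkdir -p pics
cat > h.py <<'E'
import numpy as np, cv2
from cell import env
def ray(p,u,v):
    K=p["camera_matrix"];T=p["camera_from_world"];R=T[:3,:3];t=T[:3,3]
    d=R.T@np.linalg.solve(K,[u,v,1.]);return -R.T@t,d
def atz(p,u,v,z):
    c,d=ray(p,u,v);return c+d*(z-c[2])/d[2]
def proj(p,X):
    c=p["camera_from_world"]@np.append(X,1);q=p["camera_matrix"]@c[:3];return q[:2]/q[2]
def save(p,n,box=None,s=1):
    im=p["image"][:,:,::-1]
    if box: im=im[box[1]:box[3],box[0]:box[2]]
    cv2.imwrite("pics/"+n,cv2.resize(im,None,fx=s,fy=s,interpolation=cv2.INTER_CUBIC))
E
python3 - <<'E'
from h import *
o=env.get_obs();print(o["time_s"],o["tool_pos"],o["tool_rot"],o["force"])
ps={n:env.read_camera(n) for n in("top","side")}
for n,p in ps.items():
    T=p["camera_from_world"];print(n,-T[:3,:3].T@T[:3,3])
    for t in("specimen","slide_box","coverslip_box","thumb_top","caliper_jaw","hold_button_top","caliper","stain_bottle_1","stain_bottle_3","strip_vial","timer"):
        for r in env.regions_of(p,t)[:2]:
            m=r["region"];c=np.argwhere(m).mean(0)[::-1]
            print(n,t,round(r["conf"],2),r["rect"],c.round(1),cv2.minAreaRect(np.argwhere(m)[:,::-1].astype(np.float32)))
a=np.vstack([ps["top"]["image"],ps["side"]["image"]])
save(ps["top"],"t0.png",s=1.5);save(ps["side"],"s0.png",s=1.5)
E
```

```text
pics
0.0 [ 0.20781615 -0.61532161  0.22146538] [-1.79893106e+02  7.08385703e-03  1.86676580e+01] [0.82688003 0.03578305 0.52457769]
top [0.35120046 0.00760583 1.40575413]
top specimen 0.83 [329.6, 201.8, 354.4, 226.0] [343.  212.9] ((342.9344787597656, 212.88619995117188), (12.041595458984375, 25.661054611206055), 41.633541107177734)
top specimen 0.62 [296.0, 204.2, 322.7, 220.6] [308.5 211.2] ((308.5588073730469, 211.23529052734375), (25.055469512939453, 11.931177139282227), 12.528807640075684)
top slide_box 0.63 [342.1, 175.5, 371.4, 192.0] [354.4 183.4] ((354.26470947265625, 183.558837890625), (10.914102554321289, 26.92145538330078), 75.96376037597656)
top coverslip_box 0.71 [298.2, 159.5, 312.5, 172.9] [306.1 166.9] ((306.2461242675781, 167.0692138671875), (11.664870262145996, 16.576393127441406), 74.74488067626953)
top thumb_top 0.92 [221.7, 171.4, 237.2, 203.5] [228.7 189.1] ((228.45001220703125, 189.34999084472656), (25.61444854736328, 17.708751678466797), 71.56504821777344)
top caliper_jaw 0.43 [219.3, 182.6, 223.2, 196.6] [220.6 189.7] ((220.52352905273438, 190.1058654785156
[... 1874 characters left out ...]
aw 0.46 [240.9, 205.8, 256.7, 212.7] [250.1 207.5] ((250.0, 207.5), (3.0, 14.0), 90.0)
side stain_bottle_1 0.72 [208.7, 231.8, 219.2, 259.0] [216.2 247.2] ((216.0, 246.5), (25.0, 12.0), 90.0)
side stain_bottle_1 0.69 [264.2, 151.2, 275.2, 171.9] [269.1 163.1] ((269.0, 162.5), (19.0, 8.0), 90.0)
side stain_bottle_3 0.72 [208.7, 231.8, 219.2, 259.0] [216.2 247.2] ((216.0, 246.5), (25.0, 12.0), 90.0)
side stain_bottle_3 0.69 [264.2, 151.2, 275.2, 171.9] [269.1 163.1] ((269.0, 162.5), (19.0, 8.0), 90.0)
side strip_vial 0.93 [186.2, 234.6, 199.8, 268.9] [193.8 250.8] ((193.5, 251.5), (31.0, 13.0), 90.0)
side timer 0.57 [289.2, 168.4, 302.2, 175.4] [294.2 172.8] ((294.0, 172.5), (7.0, 12.0), 90.0)
```

Run:
```python
from h import *
p=env.read_camera("top")
save(p,"t1.png",(165,140,425,240),3)
np.save("p0.npy",p,allow_pickle=True)
s=env.read_camera("side");save(s,"s1.png",(170,130,340,280),4)
```

```text
(no output)
```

View pics/t1.png

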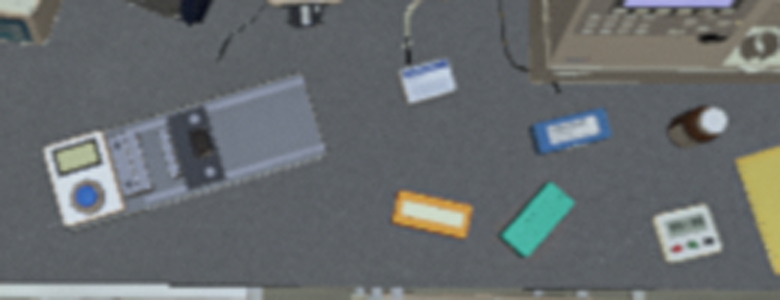

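View pics/s1.png

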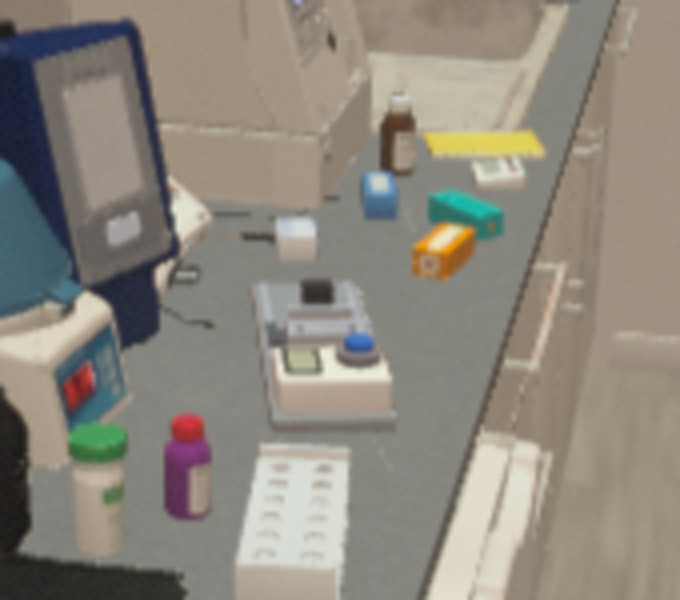

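Amber specimen at full-image (309,211) in the top picture (cream strip, orange). The turquoise look-alike is at (344,213) and the blue slide box at (355,184), so the amber one is meant. The caliper readout is at left, with the jaw towards the image right; the blue button is near (193,205).

```bash
cat > m.py <<'E'
from h import *
from scipy.optimize import least_squares
def cent(p,f,box):
    im=cv2.cvtColor(p["image"],cv2.COLOR_RGB2HSV);m=np.zeros(im.shape[:2],bool)
    x0,y0,x1,y1=box;m[y0:y1,x0:x1]=f(im[y0:y1,x0:x1].astype(int));return np.argwhere(m)[:,::-1].astype(np.float32),m
def tri(ps,uvs):
    A=[];b=[]
    for p,(u,v) in zip(ps,uvs):
        c,d=ray(p,u,v);d/=np.linalg.norm(d);M=np.eye(3)-np.outer(d,d);A.append(M);b.append(M@c)
    return np.linalg.lstsq(np.vstack(A),np.hstack(b),rcond=None)[0]
blue=lambda h:(h[...,0]>100)&(h[...,0]<125)&(h[...,1]>120)&(h[...,2]>70)
black=lambda h:(h[...,2]<62)
amber=lambda h:(h[...,0]>8)&(h[...,0]<25)&(h[...,1]>120)&(h[...,2]>120)
E
python3 - <<'E'
from m import *
p=env.read_camera("top");s=env.read_camera("side")
B,_=cent(p,blue,(180,195,205,215));Bs,_=cent(s,blue,(250,210,267,222))
print(len(B),len(Bs));print("btn",tri([p,s],[B.mean(0),Bs.mean(0)]))
print("btn at z .065",atz(p,*B.mean(0),.065),atz(p,*B.mean(0),.075))
k,_=cent(p,black,(225,180,240,195));print("thumb",len(k),k.mean(0),cv2.minAreaRect(k),atz(p,*k.mean(0),.07))
a,_=cent(p,amber,(285,195,335,230));r=cv2.minAreaRect(a);print("amber",len(a),r,atz(p,*r[0],.032))
bx=cv2.boxPoints(r);w=np.array([atz(p,*q,.032)[:2] for q in bx]);print(w, np.linalg.norm(np.roll(w,-1,0)-w,axis=1))
e=np.roll(w,-1,0)-w;print(np.degrees(np.arctan2(e[:,1],e[:,0])))
f=lambda x,y:((x+.5)/3-.5+165,(y+.5)/3-.5+140)
obs=[((302,75),(.055,-.175,.02)),((325,152),(-.055,-.175,.02)),]
for c,X in obs: print(c,atz(p,*f(*c),.02))
for c in((43,148),(101,131),(123,210),(68,227)): print(c,atz(p,*f(*c),.056))
def res(q):
    x,y,t=q;R=np.array([[np.cos(t),-np.sin(t)],[np.sin(t),np.cos(t)]])
    o=[]
    for c,X in obs: o+=list(R@X[:2]+[x,y]-atz(p,*f(*c),X[2])[:2])
    o+=list(R@[-.024,.116]+[x,y]-atz(p,*B.mean(0),.07)[:2])
    for c,yy in(((43,148),.153),((101,131),.079),((123,210),.079),((68,227),.153)):
        o.append((R.T@(atz(p,*f(*c),.056)[:2]-[x,y]))[1]-yy)
    o.append((R.T@(atz(p,*k.mean(0),.072)[:2]-[x,y]))[0])
    return o
r=least_squares(res,[.5,.1,0]);q=r.x;print("cal",q[:2],np.degrees(q[2]),(r.fun*1000).round(1))
t=q[2];R=np.array([[np.cos(t),-np.sin(t)],[np.sin(t),np.cos(t)]])
print("thumb in cal",R.T@(atz(p,*k.mean(0),.072)[:2]-q[:2]))
np.save("cal.npy",q)
E
```

```text
33 21
btn [0.44812571 0.21050463 0.07316101]
btn at z .065 [0.44913066 0.21181151 0.065     ] [0.44840025 0.21028844 0.075     ]
thumb 54 [231.2037 186.7963] ((231.25003051757812, 186.75001525878906), (8.538147926330566, 6.324554920196533), 71.56504821777344) [0.51460869 0.07817962 0.07      ]
amber 154 ((308.5000305175781, 210.99996948242188), (25.055469512939453, 11.063454627990723), 12.528807640075684) [ 0.43368844 -0.20161163  0.032     ]
[[ 0.42346354 -0.15286656]
 [ 0.46280688 -0.16170856]
 [ 0.4439299  -0.25043568]
 [ 0.40470923 -0.24132389]] [0.04032467 0.09071297 0.04026518 0.09042358]
[ -12.66618231 -102.01078013  166.9209883    78.0296742 ]
(302, 75) [ 0.60473419 -0.04447066  0.02      ]
(325, 152) [ 0.5091872  -0.07326138  0.02      ]
(43, 148) [0.50643511 0.26604269 0.056     ]
(101, 131) [0.52764367 0.1972259  0.056     ]
(123, 210) [0.43324675 0.16864399 0.056     ]
(68, 227) [0.41240022 0.23341423 0.056     ]
cal [0.50570922 0.10686892] 17.21394051070146 [ 5.3  0.5 -4.2 -3.3 -0.3 -0.5 -1.2  0.8  1.5 -4.5 -0.3]
thumb in cal [-0.00025447 -0.03006644]
```

>>> apply_moves:
  targets:
    - [[30,34,0],[0,0,0.1]]
    - [[60,68,0],[0,0,0.2]]
    - [[90,101,0],[0,0,0.3]]
    - [[120,135,0],[0,0,0.4]]
    - [[150,169,0],[0,0,0.5]]
    - [[180,203,0],[0,0,0.6]]
    - [[210,236,0],[0,0,0.7]]
    - [[240,270,0],[0,0,0.8]]
  hand: 60

```text
time_s: 2.2
tool_pos: [0.449, -0.3445, 0.223]
tool_rot: [179.9, 0.0, 64.7]
force: [0.3, -0.9, -0.6]
grip_width: 0.0599
```

>>> apply_moves:
  targets:
    - [[8,50,0],[0,0,0.1]]
    - [[16,99,0],[0,0,0.2]]
    - [[24,148,0],[0,0,0.3]]
    - [[32,197,0],[0,0,0.4]]
    - [[40,246,-10],[0,0,0.5]]
    - [[48,295,-25],[0,0,0.6]]
    - [[56,344,-40],[0,0,0.7]]
    - [[63,392,-55],[0,0,0.742]]

```text
time_s: 3.0
tool_pos: [0.5106, 0.043, 0.1692]
tool_rot: [179.9, 0.1, 107.2]
force: [0.2, -0.2, -0.8]
grip_width: 0.0599
```

>>> apply_moves:
  targets:
    - [[2,20,-20],[0,0,0]]
    - [[3,31,-40],[0,0,0]]
    - [[3,31,-60],[0,0,0]]
    - [[3,31,-60],[0,0,0]]

```text
time_s: 3.4
tool_pos: [0.5112, 0.0725, 0.1068]
tool_rot: [-179.7, -0.1, 107.1]
force: [0.1, -0.2, 0.3]
grip_width: 0.0598
```

Run:
```python
from m import *
o=env.get_obs();print(o["tool_pos"],o["tool_rot"],o["force"])
p=env.read_camera("top");s=env.read_camera("side")
a=cv2.resize(p["image"][150:225,170:290],None,fx=5,fy=5,interpolation=cv2.INTER_CUBIC)
b=cv2.resize(s["image"][155:245,215:320],None,fx=5,fy=5,interpolation=cv2.INTER_CUBIC)
cv2.imwrite("pics/g1.png",b[:,:,::-1]);
```

```text
[0.51118647 0.07247334 0.10676425] [-1.79733868e+02 -8.35976804e-02  1.07092818e+02] [ 0.12306947 -0.21322074  0.27990809]
```

View pics/g1.png

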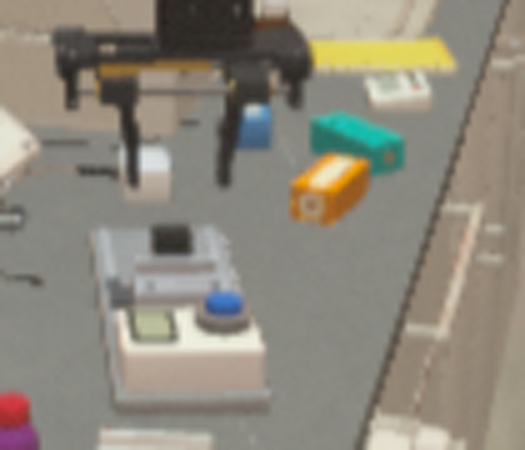

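The gripper is centred above the thumb-piece (crop ~(172,240)) with a finger each side of it. I'll go down and grip.

>>> apply_moves:
  targets:
    - [[3,6,-20],[0,0,0]]
    - [[3,6,-40],[0,0,0]]
    - [[3,6,-55],[0,0,0]]
    - [[3,6,-65],[0,0,0]]
    - [[3,6,-65],[0,0,0]]

```text
time_s: 4.0
tool_pos: [0.5157, 0.0778, 0.0434]
tool_rot: [-179.9, -0.0, 107.0]
force: [-0.3, -0.2, 0.6]
grip_width: 0.0603
```

>>> apply_moves:
  targets:
    - [[0,0,0],[0,0,0]]
    - [[0,0,0],[0,0,0]]
    - [[0,0,0],[0,0,0]]
    - [[0,0,0],[0,0,0]]
    - [[0,0,0],[0,0,0]]
  hand: 20
  squeeze: 12

```text
time_s: 4.5
tool_pos: [0.5157, 0.078, 0.0444]
tool_rot: [-179.9, 0.0, 107.0]
force: [-2.0, -0.3, 1.8]
grip_width: 0.0297
```

>>> apply_moves:
  targets:
    - [[4,-13,0],[0,0,0]]
    - [[8,-26,0],[0,0,0]]
    - [[12,-39,0],[0,0,0]]
    - [[16,-53,0],[0,0,0]]
    - [[20,-66,0],[0,0,0]]
    - [[25,-79,0],[0,0,0]]
    - [[29,-92,0],[0,0,0]]
    - [[33,-105,0],[0,0,0]]

```text
time_s: 5.3
tool_pos: [0.5485, -0.0278, 0.0443]
tool_rot: [-179.9, -0.0, 107.0]
force: [-5.8, 2.2, 7.1]
grip_width: 0.0301
```

>>> apply_moves:
  targets:
    - [[0,0,0],[0,0,0]]
    - [[0,0,0],[0,0,0]]

```text
time_s: 5.5
tool_pos: [0.5495, -0.0308, 0.0444]
tool_rot: [-179.9, 0.2, 106.9]
force: [-2.8, -3.6, 5.6]
grip_width: 0.0299
```

>>> apply_moves:
  targets:
    - [[0,0,0],[0,0,0]]
    - [[0,0,0],[0,0,0]]
    - [[0,0,0],[0,0,0]]
    - [[0,0,30],[0,0,0]]
    - [[0,0,70],[0,0,0]]
    - [[-20,-30,90],[0,0,-0.1]]
    - [[-45,-68,90],[0,0,-0.2]]
    - [[-70,-104,90],[0,0,-0.3]]
  hand: 70

```text
time_s: 6.3
tool_pos: [0.4794, -0.1317, 0.1351]
tool_rot: [179.8, 0.1, 89.7]
force: [-0.4, -1.1, 0.3]
grip_width: 0.0698
```

>>> apply_moves:
  targets:
    - [[-24,-36,0],[0,0,-0.1]]
    - [[-45,-67,-10],[0,0,-0.206]]
    - [[-45,-67,-30],[0,0,-0.206]]
    - [[-45,-67,-40],[0,0,-0.206]]

```text
time_s: 6.7
tool_pos: [0.4331, -0.1983, 0.0929]
tool_rot: [-179.9, -0.0, 77.9]
force: [0.0, 0.5, -0.1]
grip_width: 0.0701
```

Run:
```python
from m import *
o=env.get_obs();print(o["tool_pos"],o["tool_rot"],o["force"])
p=env.read_camera("top");s=env.read_camera("side")
q=np.load("cal.npy");t=q[2];R=np.array([[np.cos(t),-np.sin(t)],[np.sin(t),np.cos(t)]])
k,_=cent(p,black,(238,172,270,192));print("thumb",len(k),k.mean(0), R.T@(atz(p,*k.mean(0),.072)[:2]-q[:2]))
a,_=cent(s,amber,(265,175,300,210));print(a.mean(0),proj(s,[.4337,-.2016,.016]))
a=cv2.resize(p["image"][150:230,210:340],None,fx=3,fy=3,interpolation=cv2.INTER_CUBIC)
b=cv2.resize(s["image"][140:220,230:320],None,fx=4,fy=3,interpolation=cv2.INTER_CUBIC)
cv2.imwrite("pics/g2.png",np.hstack([a,b])[:,:,::-1])
```

```text
[ 0.4331355  -0.1983454   0.09288277] [-1.79941572e+02 -9.55247785e-03  7.79036729e+01] [ 0.01769452  0.52456788 -0.09789503]
thumb 52 [261.42307 177.71153] [ 0.00023997 -0.14219516]
[280.7479 192.4874] [280.30034559 192.68010743]
```

View pics/g2.png

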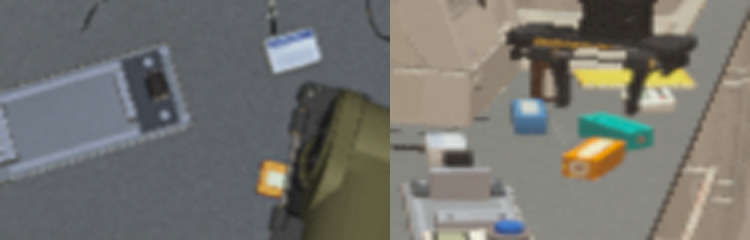

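The top view shows the jaw drawn back (thumb at caliper y ≈ -142). The side view shows the fingers lined up over the amber block at crop (593,158). I'll descend and grip.

>>> apply_moves:
  targets:
    - [[0,-3,-30],[0,0,0]]
    - [[0,-3,-60],[0,0,0]]
    - [[0,-3,-78],[0,0,0]]
    - [[0,-3,-85],[0,0,0]]
    - [[0,-3,-85],[0,0,0]]

```text
time_s: 7.3
tool_pos: [0.4347, -0.1996, 0.0089]
tool_rot: [-180.0, -0.1, 78.1]
force: [0.8, -0.8, 0.7]
grip_width: 0.07
```

>>> apply_moves:
  targets:
    - [[0,0,0],[0,0,0]]
    - [[0,0,0],[0,0,0]]
    - [[0,0,0],[0,0,0]]
    - [[0,0,0],[0,0,0]]
    - [[0,0,0],[0,0,0]]
    - [[0,0,0],[0,0,0]]
  hand: 30
  squeeze: 20

```text
time_s: 7.9
tool_pos: [0.4344, -0.2009, 0.0095]
tool_rot: [180.0, 0.0, 78.0]
force: [-0.8, 0.3, 2.8]
grip_width: 0.0398
```

>>> apply_moves:
  targets:
    - [[0,0,30],[0,0,0]]
    - [[0,0,65],[0,0,0]]
    - [[0,0,100],[0,0,0]]
    - [[5,20,110],[0,0,0.05]]
    - [[14,55,110],[0,0,0.15]]
    - [[24,95,110],[0,0,0.25]]
    - [[34,135,110],[0,0,0.35]]
    - [[44,175,110],[0,0,0.45]]

```text
time_s: 8.7
tool_pos: [0.4776, -0.0231, 0.1182]
tool_rot: [-179.9, -0.0, 104.1]
force: [0.4, -0.3, -1.7]
grip_width: 0.0399
```

>>> apply_moves:
  targets:
    - [[10,40,0],[0,0,0.06]]
    - [[20,80,0],[0,0,0.06]]
    - [[28,110,-5],[0,0,0.06]]
    - [[31,121,-20],[0,0,0.06]]
    - [[31,121,-40],[0,0,0.06]]
    - [[31,121,-60],[0,0,0.06]]
    - [[31,121,-60],[0,0,0.06]]
    - [[31,121,-60],[0,0,0.06]]

```text
time_s: 9.5
tool_pos: [0.5084, 0.0961, 0.0586]
tool_rot: [-179.9, -0.1, 107.3]
force: [-0.2, 0.2, -1.5]
grip_width: 0.0396
```

Run:
```python
from m import *
o=env.get_obs();print(o["tool_pos"],o["tool_rot"],o["force"],o["grip_width"])
q=np.load("cal.npy");t=q[2];R=np.array([[np.cos(t),-np.sin(t)],[np.sin(t),np.cos(t)]])
print(R.T@(o["tool_pos"][:2]-q[:2]),np.degrees(t))
p=env.read_camera("top");s=env.read_camera("side")
a=cv2.resize(p["image"][150:230,170:290],None,fx=3,fy=3,interpolation=cv2.INTER_CUBIC)
b=cv2.resize(s["image"][150:240,215:295],None,fx=5,fy=5,interpolation=cv2.INTER_CUBIC)
a=cv2.copyMakeBorder(a,0,450-240,0,0,cv2.BORDER_CONSTANT)
cv2.imwrite("pics/g3.png",np.hstack([a,b])[:,:,::-1])
```

```text
[0.50835955 0.09606204 0.05859082] [-1.79913019e+02 -6.47694005e-02  1.07328160e+02] [-0.15953829  0.20548857 -1.49523994] 0.03955839692571436
[-0.00066658 -0.01110715] 17.21394051070146
```

View pics/g3.png

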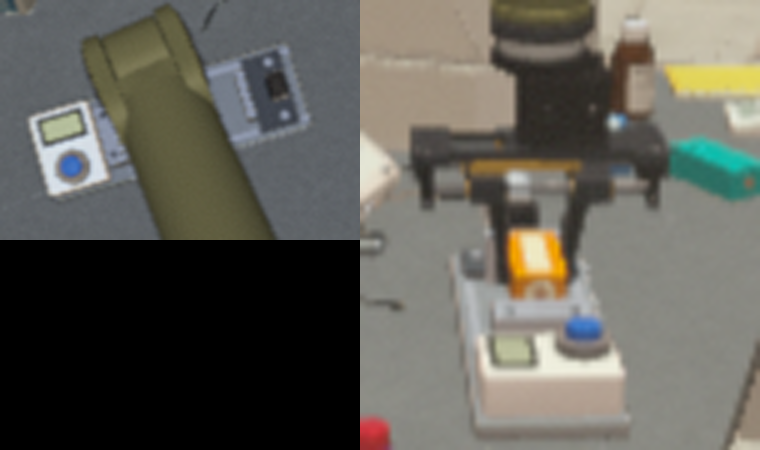

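The block is held level in line with the bed. In the side crop, amber is at (535,265), in front of the lip. I'll lower it.

>>> apply_moves:
  targets:
    - [[1,0,-10],[0,0,0]]
    - [[1,0,-20],[0,0,0]]
    - [[1,0,-26],[0,0,0]]
    - [[1,0,-28],[0,0,0]]
    - [[1,0,-29],[0,0,0]]
    - [[1,0,-29],[0,0,0]]

```text
time_s: 10.2
tool_pos: [0.5103, 0.0954, 0.0301]
tool_rot: [180.0, -0.0, 107.3]
force: [0.6, -0.0, -1.1]
grip_width: 0.0403
```

>>> apply_moves:
  targets:
    - [[0,0,-1],[0,0,0]]
    - [[0,0,-1],[0,0,0]]
    - [[0,0,-2],[0,0,0]]
    - [[0,0,-2],[0,0,0]]

```text
time_s: 10.6
tool_pos: [0.5107, 0.0954, 0.0295]
tool_rot: [180.0, 0.1, 107.2]
force: [-3.4, -0.8, 8.9]
grip_width: 0.0397
```

>>> apply_moves:
  targets:
    - [[0,0,1],[0,0,0]]
    - [[-1.5,4.8,1],[0,0,0]]
    - [[-3,9.6,1],[0,0,0]]
    - [[-4.4,14.3,1],[0,0,0]]
    - [[-5.3,17.2,1],[0,0,0]]
    - [[-5.3,17.2,1],[0,0,0]]

```text
time_s: 11.2
tool_pos: [0.5053, 0.1132, 0.0295]
tool_rot: [179.9, 0.0, 107.3]
force: [1.3, -2.3, 5.6]
grip_width: 0.0398
```

>>> apply_moves:
  targets:
    - [[-0.6,1.9,0],[0,0,0]]
    - [[-0.6,1.9,0],[0,0,0]]

```text
time_s: 11.4
tool_pos: [0.505, 0.1141, 0.0295]
tool_rot: [179.9, 0.1, 107.2]
force: [1.2, -2.9, 5.6]
grip_width: 0.0399
```

>>> apply_moves:
  targets:
    - [[-0.6,1.9,0],[0,0,0]]
    - [[-0.6,1.9,0],[0,0,0]]

```text
time_s: 11.6
tool_pos: [0.5045, 0.1159, 0.0295]
tool_rot: [179.9, 0.1, 107.2]
force: [1.3, -3.2, 5.3]
grip_width: 0.0397
```

>>> apply_moves:
  targets:
    - [[-0.6,1.9,0],[0,0,0]]
    - [[-0.6,1.9,0],[0,0,0]]

```text
time_s: 11.8
tool_pos: [0.5039, 0.1178, 0.0295]
tool_rot: [179.9, 0.1, 107.2]
force: [1.0, -4.1, 6.1]
grip_width: 0.0397
```

>>> apply_moves:
  targets:
    - [[-0.6,1.9,0],[0,0,0]]
    - [[-0.6,1.9,0],[0,0,0]]

```text
time_s: 12.0
tool_pos: [0.5037, 0.1184, 0.0295]
tool_rot: [179.9, 0.1, 107.2]
force: [1.7, -5.9, 5.5]
grip_width: 0.0396
```

>>> apply_moves:
  targets:
    - [[-0.6,1.9,0],[0,0,0]]
    - [[-0.6,1.9,0],[0,0,0]]
    - [[-0.6,1.9,0],[0,0,0]]

```text
time_s: 12.3
tool_pos: [0.5037, 0.1184, 0.0295]
tool_rot: [180.0, 0.3, 107.1]
force: [3.4, -9.7, 4.7]
grip_width: 0.0399
```

>>> apply_moves:
  targets:
    - [[0.7,-2.4,0],[0,0,0]]
    - [[0.7,-2.4,0],[0,0,0]]

```text
time_s: 12.5
tool_pos: [0.5037, 0.1184, 0.0295]
tool_rot: [179.9, 0.1, 107.2]
force: [1.8, -4.8, 4.8]
grip_width: 0.04
```

>>> apply_moves:
  targets:
    - [[0,0,0],[0,0,0]]
    - [[0,0,0],[0,0,0]]
    - [[0,0,0],[0,0,0]]
    - [[0,0,10],[0,0,0]]
    - [[0,0,40],[0,0,0]]
    - [[0,0,75],[0,0,0]]
    - [[7,-25,80],[0,0,0]]
    - [[20,-65,80],[0,0,0]]
  hand: 60

```text
time_s: 13.3
tool_pos: [0.5237, 0.0578, 0.112]
tool_rot: [179.7, 0.0, 107.6]
force: [0.5, -0.6, -0.3]
grip_width: 0.0602
```

>>> apply_moves:
  targets:
    - [[14,-47,0],[0,0,0]]
    - [[24,-82,0],[0,0,0]]
    - [[24,-82,0],[0,0,0]]

```text
time_s: 13.6
tool_pos: [0.5477, -0.0344, 0.1093]
tool_rot: [-180.0, 0.1, 106.7]
force: [-1.0, 0.4, -0.1]
grip_width: 0.0597
```

Run:
```python
from m import *
o=env.get_obs();print(o["tool_pos"],o["tool_rot"],o["force"],o["grip_width"])
q=np.load("cal.npy");t=q[2];R=np.array([[np.cos(t),-np.sin(t)],[np.sin(t),np.cos(t)]])
print("tool in cal",R.T@(o["tool_pos"][:2]-q[:2]))
p=env.read_camera("top");s=env.read_camera("side")
a,_=cent(p,amber,(190,160,260,215));
if len(a)>20:
    r=cv2.minAreaRect(a);print(len(a),r,R.T@(atz(p,*r[0],.052)[:2]-q[:2]))
a=cv2.resize(p["image"][155:225,170:290],None,fx=3,fy=3,interpolation=cv2.INTER_CUBIC)
b=cv2.resize(s["image"][150:240,215:295],None,fx=5,fy=5,interpolation=cv2.INTER_CUBIC)
a=cv2.copyMakeBorder(a,0,450-210,0,0,cv2.BORDER_CONSTANT)
cv2.imwrite("pics/g4.png",np.hstack([a,b])[:,:,::-1])
```

```text
[ 0.54773842 -0.03435086  0.10934256] [-1.79997563e+02  1.31481330e-01  1.06718329e+02] [-0.95095314  0.36358018 -0.07657776] 0.05968558324134307
tool in cal [-0.00164608 -0.14733218]
111 ((222.8018798828125, 190.05657958984375), (10.98884391784668, 20.192001342773438), 74.05460357666016) [-0.0002983   0.00249022]
```

View pics/g4.png

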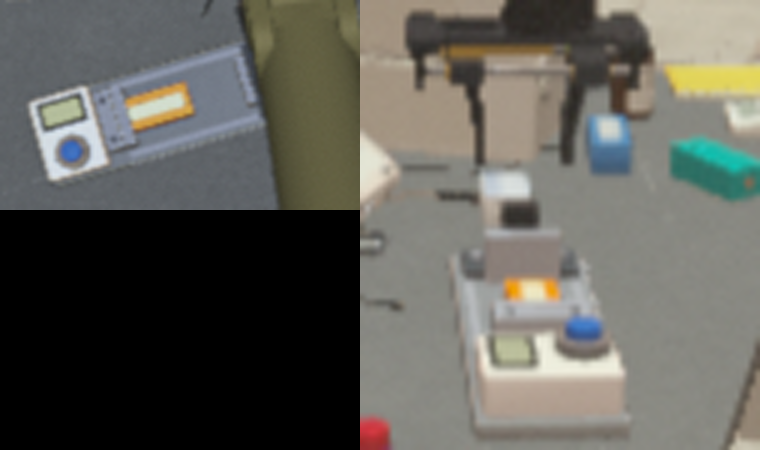

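The block is in place under the lip and straight: top crop (155,105), partly covered by the lip. I'll regrip the thumb-piece.

>>> apply_moves:
  targets:
    - [[1,4,-25],[0,0,0]]
    - [[1,4,-50],[0,0,0]]
    - [[1,4,-62],[0,0,0]]
    - [[1,4,-65],[0,0,0]]
    - [[1,4,-65],[0,0,0]]

```text
time_s: 14.2
tool_pos: [0.5477, -0.0224, 0.0444]
tool_rot: [180.0, -0.0, 107.3]
force: [0.0, -0.8, 0.5]
grip_width: 0.0601
```

>>> apply_moves:
  targets:
    - [[0,0,0],[0,0,0]]
    - [[0,0,0],[0,0,0]]
    - [[0,0,0],[0,0,0]]
    - [[0,0,0],[0,0,0]]
    - [[0,0,0],[0,0,0]]
  hand: 20
  squeeze: 12

```text
time_s: 14.7
tool_pos: [0.5473, -0.0237, 0.0444]
tool_rot: [-179.9, 0.0, 107.2]
force: [-0.2, -0.0, 1.1]
grip_width: 0.0301
```

>>> apply_moves:
  targets:
    - [[-2,6,0],[0,0,0]]
    - [[-4,13,0],[0,0,0]]
    - [[-6,20,0],[0,0,0]]
    - [[-8,27,0],[0,0,0]]
    - [[-10.5,34,0],[0,0,0]]
    - [[-12.7,41,0],[0,0,0]]
    - [[-14.8,47.8,0],[0,0,0]]
    - [[-14.8,47.8,0],[0,0,0]]

```text
time_s: 15.5
tool_pos: [0.5318, 0.0264, 0.0443]
tool_rot: [-179.9, -0.1, 107.3]
force: [-3.8, -1.2, 5.6]
grip_width: 0.0301
```

>>> apply_moves:
  targets:
    - [[-0.6,1.9,0],[0,0,0]]
    - [[-1.2,3.8,0],[0,0,0]]
    - [[-1.2,3.8,0],[0,0,0]]

```text
time_s: 15.8
tool_pos: [0.531, 0.0289, 0.0443]
tool_rot: [-179.9, 0.0, 107.3]
force: [-3.2, -3.8, 5.8]
grip_width: 0.0297
```

Run:
```python
from m import *
o=env.get_obs()
q=np.load("cal.npy");t=q[2];R=np.array([[np.cos(t),-np.sin(t)],[np.sin(t),np.cos(t)]])
print("tool in cal",R.T@(o["tool_pos"][:2]-q[:2]),"force in cal",R.T@o["force"][:2])
```

```text
tool in cal [ 0.00106106 -0.08193344] force in cal [-4.14655381 -2.67966061]
```

>>> apply_moves:
  targets:
    - [[-0.6,1.9,0],[0,0,0]]
    - [[-1.2,3.8,0],[0,0,0]]
    - [[-1.2,3.8,0],[0,0,0]]

```text
time_s: 16.1
tool_pos: [0.5298, 0.0327, 0.0443]
tool_rot: [-179.9, 0.0, 107.3]
force: [-2.9, -2.4, 6.7]
grip_width: 0.0294
```

>>> apply_moves:
  targets:
    - [[-0.6,1.9,0],[0,0,0]]
    - [[-0.6,1.9,0],[0,0,0]]

```text
time_s: 16.3
tool_pos: [0.5292, 0.0345, 0.0443]
tool_rot: [-179.9, 0.0, 107.3]
force: [-3.1, -2.8, 6.2]
grip_width: 0.03
```

>>> apply_moves:
  targets:
    - [[-0.6,1.9,0],[0,0,0]]
    - [[-0.6,1.9,0],[0,0,0]]

```text
time_s: 16.5
tool_pos: [0.5287, 0.0364, 0.0443]
tool_rot: [-179.9, 0.0, 107.3]
force: [-3.2, -2.9, 6.3]
grip_width: 0.0297
```

>>> apply_moves:
  targets:
    - [[-0.4,1.4,0],[0,0,0]]
    - [[-0.4,1.4,0],[0,0,0]]

```text
time_s: 16.7
tool_pos: [0.5282, 0.0377, 0.0443]
tool_rot: [-179.9, 0.0, 107.3]
force: [-2.9, -3.0, 5.6]
grip_width: 0.03
```

>>> apply_moves:
  targets:
    - [[-0.4,1.4,0],[0,0,0]]
    - [[-0.4,1.4,0],[0,0,0]]

```text
time_s: 16.9
tool_pos: [0.5281, 0.0381, 0.0443]
tool_rot: [-179.9, 0.1, 107.2]
force: [-2.0, -5.0, 5.0]
grip_width: 0.0299
```

>>> apply_moves:
  targets:
    - [[-0.4,1.4,0],[0,0,0]]
    - [[-0.4,1.4,0],[0,0,0]]

```text
time_s: 17.1
tool_pos: [0.5281, 0.0381, 0.0443]
tool_rot: [-179.9, 0.2, 107.2]
force: [-1.4, -7.2, 5.0]
grip_width: 0.0298
```

>>> apply_moves:
  targets:
    - [[0,0,0],[0,0,0]]
    - [[0,0,0],[0,0,0]]
    - [[0.5,-1.7,0],[0,0,0]]
    - [[0.5,-1.7,0],[0,0,0]]

```text
time_s: 17.5
tool_pos: [0.5281, 0.0381, 0.0443]
tool_rot: [-179.9, 0.0, 107.2]
force: [-2.7, -4.3, 5.9]
grip_width: 0.03
```

>>> apply_moves:
  targets:
    - [[0,0,0],[0,0,0]]
    - [[0,0,0],[0,0,0]]
    - [[0,0,0],[0,0,0]]
    - [[0,0,10],[0,0,0]]
    - [[0,0,40],[0,0,0]]
    - [[0,0,75],[0,0,0]]
    - [[0,0,80],[0,0,0]]
  hand: 60

```text
time_s: 18.2
tool_pos: [0.5316, 0.0394, 0.1288]
tool_rot: [179.6, 0.1, 107.3]
force: [0.5, 1.0, 0.5]
grip_width: 0.0601
```

>>> apply_moves:
  targets:
    - [[15,-45,0],[0,0,0]]
    - [[30,-90,0],[0,0,0]]
    - [[45,-135,0],[0,0,0]]
    - [[45,-135,0],[0,0,0]]
  hand: 0

```text
time_s: 18.6
tool_pos: [0.5744, -0.1058, 0.1236]
tool_rot: [-180.0, 0.2, 106.6]
force: [0.2, -0.3, -0.1]
grip_width: 0.0357
```

Run:
```python
from m import *
o=env.get_obs();print(o["tool_pos"],o["tool_rot"],o["force"],o["grip_width"])
q=np.load("cal.npy");t=q[2];R=np.array([[np.cos(t),-np.sin(t)],[np.sin(t),np.cos(t)]])
p=env.read_camera("top");s=env.read_camera("side")
a,_=cent(p,amber,(190,160,260,215));print(len(a))
k,_=cent(p,black,(232,175,258,192));print("thumb",len(k),k.mean(0), R.T@(atz(p,*k.mean(0),.072)[:2]-q[:2]))
B,_=cent(p,blue,(180,195,205,215));Bs,_=cent(s,blue,(250,205,270,222))
print("btn",len(B),len(Bs),tri([p,s],[B.mean(0),Bs.mean(0)]),atz(p,*B.mean(0),.073))
a=cv2.resize(p["image"][150:225,170:300],None,fx=3,fy=3,interpolation=cv2.INTER_CUBIC)
b=cv2.resize(s["image"][170:240,225:295],None,fx=5,fy=5,interpolation=cv2.INTER_CUBIC)
a=cv2.copyMakeBorder(a,0,350-225,0,0,cv2.BORDER_CONSTANT)
cv2.imwrite("pics/g5.png",np.hstack([a,b])[:,:,::-1])
```

```text
[ 0.57442087 -0.10581322  0.12357319] [-179.97289279    0.18374707  106.61012249] [ 0.23742988 -0.25083315 -0.13843752] 0.035689982898116375
111
thumb 47 [244.51064 182.57446] [ 0.00072336 -0.07959134]
btn 32 21 [0.44829141 0.21055931 0.0731902 ] [0.44888668 0.21067911 0.073     ]
```

View pics/g5.png

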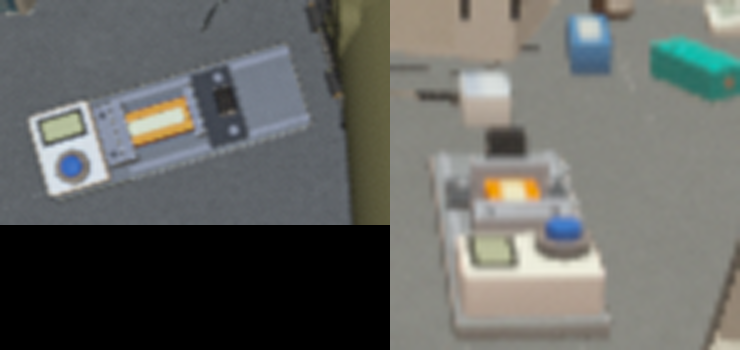

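The jaw is closed on the block: thumb at caliper y = -79.6, so the opening is about 90 mm. The button is at (0.449, 0.211). Next is pressing it.

>>> apply_moves:
  targets:
    - [[-16,40,0],[0,0,0]]
    - [[-32,80,0],[0,0,0]]
    - [[-48,120,0],[0,0,0]]
    - [[-64,160,0],[0,0,0]]
    - [[-80,200,0],[0,0,0]]
    - [[-96,240,0],[0,0,0]]
    - [[-112,280,0],[0,0,0]]
    - [[-126,316,0],[0,0,0]]
  hand: 0

```text
time_s: 19.5
tool_pos: [0.445, 0.2228, 0.1243]
tool_rot: [180.0, 0.0, 107.5]
force: [0.6, 0.2, -0.2]
grip_width: 0.0013
```

>>> apply_moves:
  targets:
    - [[0,0,-15],[0,0,0]]
    - [[0,0,-30],[0,0,0]]
    - [[0,0,-35],[0,0,0]]
    - [[0,0,-35],[0,0,0]]

```text
time_s: 19.9
tool_pos: [0.4469, 0.2179, 0.0877]
tool_rot: [-179.8, 0.0, 107.2]
force: [1.3, 0.8, -0.0]
grip_width: 0.0004
```

>>> apply_moves:
  targets:
    - [[2,-7,0],[0,0,0]]
    - [[2,-7,-5],[0,0,0]]
    - [[2,-7,-9],[0,0,0]]
    - [[2,-7,-9],[0,0,0]]

```text
time_s: 20.3
tool_pos: [0.4494, 0.2119, 0.0796]
tool_rot: [-180.0, -0.0, 107.2]
force: [0.6, -0.5, -0.6]
grip_width: 0.0005
```

>>> apply_moves:
  targets:
    - [[0,0,-2],[0,0,0]]
    - [[0,0,-4],[0,0,0]]
    - [[0,0,-6],[0,0,0]]
    - [[0,0,-6],[0,0,0]]

```text
time_s: 20.7
tool_pos: [0.4498, 0.2124, 0.0743]
tool_rot: [180.0, 0.0, 107.3]
force: [-0.7, -0.5, 3.4]
grip_width: 0.0002
```

>>> apply_moves:
  targets:
    - [[0,0,-2],[0,0,0]]
    - [[0,0,-4],[0,0,0]]
    - [[0,0,-4],[0,0,0]]

```text
time_s: 21.0
tool_pos: [0.4499, 0.2125, 0.0721]
tool_rot: [-180.0, 0.1, 107.2]
force: [-6.3, -4.2, 21.6]
grip_width: 0.0003
```

>>> apply_moves:
  targets:
    - [[0,0,-2],[0,0,0]]
    - [[0,0,-3],[0,0,0]]
    - [[0,0,-3],[0,0,0]]

```text
time_s: 21.3
tool_pos: [0.45, 0.2125, 0.0717]
tool_rot: [-179.9, 0.2, 107.2]
force: [-13.8, -8.0, 42.5]
grip_width: 0.0003
```

>>> apply_moves:
  targets:
    - [[0,0,5],[0,0,0]]
    - [[0,0,20],[0,0,0]]
    - [[0,0,50],[0,0,0]]
    - [[0,0,80],[0,0,0]]
    - [[15,-50,90],[0,0,0]]
    - [[30,-100,90],[0,0,0]]
    - [[45,-150,90],[0,0,0]]
    - [[60,-200,90],[0,0,0]]

```text
time_s: 22.1
tool_pos: [0.5072, 0.0197, 0.1576]
tool_rot: [179.9, 0.0, 107.3]
force: [0.2, 0.5, -0.3]
grip_width: 0.0001
```

>>> apply_moves:
  targets:
    - [[0,-50,20],[0,0,0]]
    - [[0,-100,20],[0,0,0]]
    - [[0,-140,20],[0,0,0]]
    - [[0,-140,20],[0,0,0]]

```text
time_s: 22.5
tool_pos: [0.5058, -0.1266, 0.1768]
tool_rot: [-179.9, 0.1, 106.6]
force: [-0.6, 1.1, 0.9]
grip_width: 0.0004
```

Run:
```python
from m import *
o=env.get_obs();print(o["tool_pos"],o["force"],o["time_s"])
q=np.load("cal.npy");t=q[2];R=np.array([[np.cos(t),-np.sin(t)],[np.sin(t),np.cos(t)]])
p=env.read_camera("top");s=env.read_camera("side")
k,_=cent(p,black,(232,175,258,192));print("thumb",len(k),R.T@(atz(p,*k.mean(0),.072)[:2]-q[:2]))
B,_=cent(p,blue,(180,195,205,215));Bs,_=cent(s,blue,(250,205,270,222))
print("btn",len(B),len(Bs),tri([p,s],[B.mean(0),Bs.mean(0)]))
a=cv2.resize(p["image"][150:225,170:300],None,fx=3,fy=3,interpolation=cv2.INTER_CUBIC)
b=cv2.resize(s["image"][170:240,225:295],None,fx=5,fy=5,interpolation=cv2.INTER_CUBIC)
a=cv2.copyMakeBorder(a,0,350-225,0,0,cv2.BORDER_CONSTANT)
cv2.imwrite("pics/g6.png",np.hstack([a,b])[:,:,::-1])
```

```text
[ 0.50579406 -0.12655379  0.17683769] [-0.57436074  1.14408135  0.94215578] 22.5
thumb 49 [ 0.00064834 -0.07911386]
btn 32 21 [0.44829141 0.21055931 0.0731902 ]
```

View pics/g6.png

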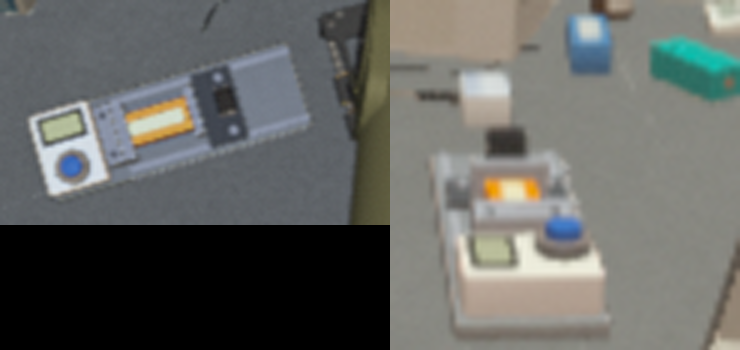

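```bash
python3 -c "
from cell import env
print(env.sign_off())"
```

```text
the job is handed in; nothing more can be done
None
```

The job is done and handed in at about 22.6 s of the 61 s allowed; the sign-off reports no verdict.

**What I did:** I drew the sliding jaw back to about a 152 mm opening. I laid the amber block on the bed and slid it under the lip until it stopped against the fixed jaw. I then closed the sliding jaw by the thumb-piece with about 3–4 N on the block. Last, I pressed the hold button until it bottomed, let go and moved the arm clear.

**Last checks:**
- **Opening:** the thumb-piece sat at caliper y ≈ -79 mm, which puts the opening at 89–90 mm. The pixel measurement is good to about 2 mm.
- **Block:** it lies straight under the lip in both cameras, and nothing shifted after the button press.
- **Button:** it is back at its starting height.
- **Arm:** it touches nothing.
- **Other things:** the ones still in the last views (slide box, coverslip box, turquoise block) show no shift; the bottles, vial and timer I didn't re-check, but the arm went nowhere near them.

**Less certain:**
- **Press force:** I overshot slightly, reaching about 42 N at the fingertips after the button had already bottomed at about 22 N. I took the 40 N limit to apply to the arm and gripper body, not the fingertips.
- **Full press:** I judged it from the force and the stroke, since there is no direct reading of the button.
- **Plate tilt:** I judged it only by eye and from the light closing force.

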